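# Change the axle jig over to the other hand and load it

## Task

The next axle is for the other side, so change this jig over to its mirror image: move the dark end stop to the free seat at the other end of the row, and let the blue wide-vee rest and the yellow narrow-vee rest change seats with each other, each block seated flat between the pins. Then lay the stub axle in the two rests, thick journal in the wide vee and thin journal in the narrow one, with its square body between the rests. Leave the loose spanner and caliper beside the jig where they lie.

Things in the scene. Friction and masses are not known exactly. Their poses are not given: they have to be found in the camera images.
- end_stop: dark steel end stop, 86 mm tall, 0.4 kg: foot 22 mm high, upright 52 mm wide (tapering above 72 mm), 28 mm thick, a brass button on both faces. On seat_1 at the start. Foot 52 (x) x 40 mm (y), its lower edge bevelled 3 mm; origin at the centre of the underside, z up; fits a seat either way round (half turn). Grip from above across the 52 mm, 40 to 55 mm above the underside.
- wide_rest: blue rest block, 64 mm tall, 0.45 kg, with a wide 90 degree vee along y in its top, 36 mm wide; the thick journal's axis lies 68.6 mm above the underside when laid in it. On seat_2 at the start. Foot 52 (x) x 40 mm (y), its lower edge bevelled 3 mm; origin at the centre of the underside, z up; fits a seat either way round (half turn). Grip from above across the 52 mm, 40 to 55 mm above the underside.
- narrow_rest: yellow rest block, 68 mm tall, 0.45 kg, with a narrow 90 degree vee along y in its top, 22 mm wide; the thin journal's axis lies 68.6 mm above the underside when laid in it. On seat_3 at the start. Foot 52 (x) x 40 mm (y), its lower edge bevelled 3 mm; origin at the centre of the underside, z up; fits a seat either way round (half turn). Grip from above across the 52 mm, 40 to 55 mm above the underside.
- axle: stub axle lying on the table, 248 mm long, 0.6 kg: dark square body 36 x 36 x 76 mm, bright thick journal (32 mm dia., 86 mm long, dark bore) on its +x end, bright thin one (16 mm dia., 86 mm long) on -x. Origin on its axis at mid length, near the centre of mass; x along it to the thick end; lies on a flat of the body. Grip the body across its flats.
- seat_1: fixed flat aluminium nest 84 x 72 x 6 mm on the jig bed, six pointed pins 14 mm tall round a clear space 55 (x) x 43 mm (y). Origin at the centre of its underside; blocks stand on its top, 6 mm above. y runs along the row of seats. An end seat of the row; the end stop stands on it at the start.
- seat_2: fixed flat aluminium nest 84 x 72 x 6 mm on the jig bed, six pointed pins 14 mm tall round a clear space 55 (x) x 43 mm (y). Origin at the centre of its underside; blocks stand on its top, 6 mm above. y runs along the row of seats. One of the two middle seats, 136 mm apart (an end seat is 90 mm from its neighbour); the wide rest stands on it at the start.
- seat_3: fixed flat aluminium nest 84 x 72 x 6 mm on the jig bed, six pointed pins 14 mm tall round a clear space 55 (x) x 43 mm (y). Origin at the centre of its underside; blocks stand on its top, 6 mm above. y runs along the row of seats. The other middle seat; the narrow rest stands on it at the start.
- seat_4: fixed flat aluminium nest 84 x 72 x 6 mm on the jig bed, six pointed pins 14 mm tall round a clear space 55 (x) x 43 mm (y). Origin at the centre of its underside; blocks stand on its top, 6 mm above. y runs along the row of seats. The other end seat of the row; free at the start.
- spanner: loose steel combination spanner, 43 x 165 x 8 mm, lying flat near the jig; bystander. Origin at the centre of its underside, long along its y.
- caliper: loose vernier caliper, 77 x 240 x 11 mm, lying flat beyond the jig; bystander. Origin at the centre of its underside, long along its y.
Mind the look-alikes: they are no part of the job. Several things have the shape of the narrow_rest; the one meant has the colours described above.

How it is judged:
By the outcome, as a careful person would: the job done as asked, in the order asked, and still so for the second after the job is handed in, with the robot touching nothing.
It also fails if it takes over 112 s, if anything falls off the work surface, if the arm or the gripper's body presses on something with over 40 N, if the wrist force passes 120 N, or if a joint passes its speed limit or range.

## Robot

A 6-joint arm with a two-finger parallel gripper is mounted at the origin on the work surface; the furniture and walls round the work are solid. World frame = base frame: x ahead of the robot, y to its left, z up, the work surface at z = 0. Lengths are in m, angles in rad, forces in N, time in s.
With the tool pointing down it reaches from about 0.3 to 0.775 m from the base axis. Payload 14.6 kg.
Tool frame: the origin (TCP) lies midway between the tips of the shut fingers; the grasp point (between the pads) lies 19 mm behind it (ctrl.grip_depth is the distance from the TCP to the grasp point, in m); z points along the fingers, x is the direction in which the jaws open and shut, and the axes are right-handed (so a half turn about z gives the same grasp; the last joint's range is limited). The gripper opens to 94 mm and grips with 3 to 60 N. Pads are 16 mm wide; open, the fingers measure 119 mm over their backs; the gripper's body (75 mm by 177 mm) begins 78 mm behind the grasp point.
Start: joints at [1.074, 0.3, 1.521, -0, 1.321, -0.067], TCP at [0.229, 0.5, 0.205] pointing down, gripper open.
Joint ranges: [-3.03, 3.03], [-0.79, 2.21], [0.23, 2.52], [-1.04, 4.18], [0, 3.07], [-2.55, 2.55]. Speed limits (rad/s): [2.22, 2.22, 2.57, 3.14, 3.14, 3.14].

## Interface

Orientations are given as [roll, pitch, yaw] about the fixed x, y, z axes, in that order (R = Rz(yaw) Ry(pitch) Rx(roll)).
In Python, from station import ctrl gives the robot as it stands.
- The arm moves only by the tool play_rows, never from a script. Its argument "steps" is a list that holds one entry, the list of rows, each a list of 7 numbers: the shift along the tool's x, y, z in cm, then the turn, a rotation vector about the tool's x, y, z in rad, then the opening, from 0 (shut) to 1 (fully open). In form: [[[x, y, z, ax, ay, az, hand], ...]]. A call has 1 to 20 rows; each row is the pose to reach, as a shift and turn from the pose measured when the call began, along the tool's axes at that moment; what a row does not reach only later rows make up. A row lasts 1/12 s, in which the tool goes at most 41.7 mm and 7.16 degrees, less where a joint would pass 70% of its speed; a pose out of reach is approached as far as the arm can. A call with a gripper value outside its range is refused whole. The fingers move at their own pace and stop on an object; "force" is the grip in N (left out, the last holds). Time passes only in rows, so rows that repeat a pose let the fingers close. It gives the time, the measured TCP pose, the force and the opening at its end, in the units of the state.
- ctrl.get_obs(): the state, without advancing time (a new reading comes with each control period).
- ctrl.camera(name): name is "scene" or "top"; returns a dict with "frame" (400x640x3 uint8, blue, green, red), "fovy" (degrees; the focal length in pixels is half the picture's height over the tangent of half this angle, whatever the lens; pixels are square), "cx", "cy" (the principal point, pixels), "world_to_cam" (4x4, takes a point from world to camera coordinates). Camera axes: x right, y up, looking along -z (the intrinsics and any distortion apply to the point x, -y, -z); pixel columns grow to the right and rows downward; lengths in m; the calibration is good to about 2 mm. A picture is of the moment at which its call begins. There is no depth.
- ctrl.hand_in(): hands the job in, once; it reports no verdict.
The state is a dict: "time_s": time; "qpos": joint angles; "joint_vel": joint speeds; "tau": joint torques, N m; "ee_pos": TCP position; "eef_rot": TCP orientation; "force": force on the tool from outside, world axes, zero at the start; "moment": the same for the moment, N m; "grip_width": finger opening in m.
Only numpy, scipy, OpenCV 4.12 (cv2) and the standard library are available. Lean on these libraries where they do the work, as an engineer would, in place of code of your own. Each camera call takes 0.05 s, during which the arm holds its last target. There are 200 camera calls.

## Working session

There is one attempt and no reset: what is moved stays moved. The work goes in short steps, Python scripts to look and compute and a tool call to move; the robot and the scene stay as the last step left them, time stands still between calls to the robot, and variables do not carry over. Pictures are saved under pics/ and viewed, about 12 in all and at most 16, crops included, and the job is handed in when it is done.

Besides the shell and the picture viewer there is one more tool, called as a command line: name --argument value ..., lists and objects as JSON in quotes. play_rows: Moves the arm, as the interface text tells. Its arguments: {"type":"object","properties":{"steps":{"type":"array"},"force":{"type":"number"}},"required":["steps"]}

```bash
ls; mkdir -p pics; python3 - <<'E'
from station import ctrl
import cv2
o=ctrl.get_obs();print(o['time_s'],o['ee_pos'],o['eef_rot'],o['grip_width'])
for n in("scene","top"):
    c=ctrl.camera(n);cv2.imwrite(f"pics/{n}0.png",c["frame"]);print(n,{k:v for k,v in c.items() if k!="frame"})
E
```

```text
pics
0.0 [0.22906484 0.49974178 0.20487461] [-3.14150991e+00  1.17602367e-03  1.14099663e+00] 0.09387665773610983
scene {'fovy': 50.72986120388989, 'cx': 319.49935560294244, 'cy': 207.15065490269146, 'world_to_cam': array([[ 0.74427378, -0.66784245,  0.00655719, -0.42298958],
       [ 0.39652981,  0.4497684 ,  0.80029525, -0.2483755 ],
       [-0.53742036, -0.59303865,  0.59957027, -0.91078966],
       [ 0.        ,  0.        ,  0.        ,  1.        ]])}
top {'fovy': 53.029026568656455, 'cx': 319.9265336046273, 'cy': 190.90521146339628, 'world_to_cam': array([[ 0.01468928, -0.99954982, -0.02616062, -0.01544302],
       [ 0.99474732,  0.01195802,  0.10166012, -0.57760882],
       [-0.10130153, -0.02751652,  0.99447516, -1.0501815 ],
       [ 0.        ,  0.        ,  0.        ,  1.        ]])}
```

View pics/scene0.png

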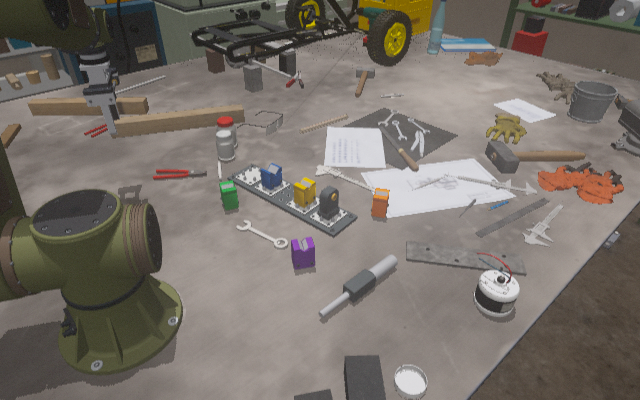

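View pics/top0.png

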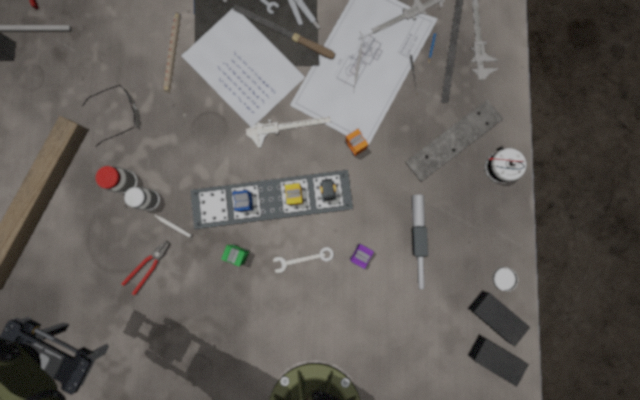

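The scene view shows the row: free seat at top-view pixel (213,206), blue (245,200), yellow (293,194) and dark stop (328,188). The axle is at (419,241). The look-alikes are green (234,255), purple (363,256) and orange (357,142). Next come enlarged crops.

```bash
python3 - <<'E'
import cv2
t=cv2.imread("pics/top0.png");s=cv2.imread("pics/scene0.png")
cv2.imwrite("pics/tc.png",cv2.resize(t[160:300,180:440],None,fx=3,fy=3,interpolation=cv2.INTER_CUBIC))
cv2.imwrite("pics/sc.png",cv2.resize(s[150:330,215:415],None,fx=3.3,fy=3.3,interpolation=cv2.INTER_CUBIC))
E
```

```text
(no output)
```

View pics/tc.png

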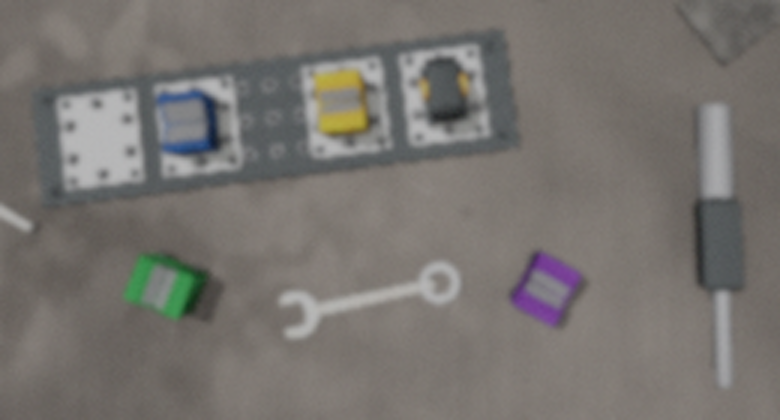

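View pics/sc.png

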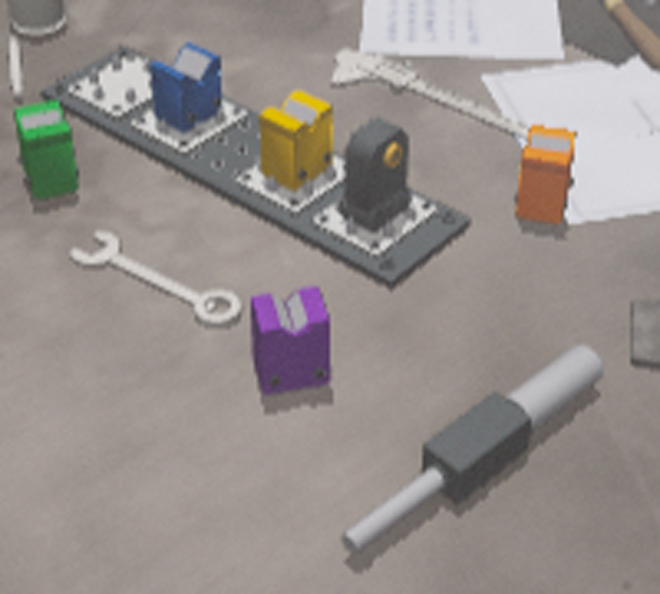

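The top crop shows the seats clearly: seat 4 centred at (100,139), seat 1 at (444,95), and the axle body at (720,244). In the scene crop, blue, yellow and the dark stop stand on the jig, while purple, green and orange stand on the table as look-alikes. I fit the jig and axle poses from both views.

```bash
cat > h.py <<'E'
import numpy as np, pickle
from scipy.optimize import least_squares
def proj(c,P):
    P=np.atleast_2d(P);f=200/np.tan(np.radians(c["fovy"]/2))
    q=P@c["world_to_cam"][:3,:3].T+c["world_to_cam"][:3,3]
    return np.c_[c["cx"]+f*q[:,0]/-q[:,2], c["cy"]-f*q[:,1]/-q[:,2]]
def loc(p,L):
    a=p[2];L=np.atleast_2d(L);c,s=np.cos(a),np.sin(a)
    return np.c_[p[0]+c*L[:,0]-s*L[:,1],p[1]+s*L[:,0]+c*L[:,1],p[3]+L[:,2]]
T=lambda u:np.array([180,160])+(np.array(u)+.5)/3-.5
S=lambda u:np.array([215,150])+(np.array(u)+.5)/3.3-.5
E
python3 - <<'E'
from h import *
from station import ctrl
ct,cs=ctrl.camera("top"),ctrl.camera("scene")
Y={4:.158,2:.068,3:-.068,1:-.158}
def C(k,sx,sy): return [sx*.042,Y[k]+sy*.036,0]
top=[(4,1,1,55,97),(4,1,-1,137,87),(4,-1,-1,145,181),(4,-1,1,63,191),(1,1,1,398,53),(1,1,-1,480,44),(1,-1,-1,490,137),(1,-1,1,407,146),
(2,1,-1,233,76),(2,-1,-1,242,170),(2,-1,1,160,180),(3,1,1,299,66),(3,1,-1,380,56),(3,-1,-1,388,149),(3,-1,1,308,160)]
sc=[(4,1,1,123,53),(4,-1,1,68,88),(2,-1,-1,183,152),(2,-1,1,133,117),(2,1,-1,246,113),(3,-1,1,237,178),(3,-1,-1,293,210),(1,-1,1,313,215),(1,-1,-1,375,255),(1,1,-1,440,210)]
def fit(LT,UT,LS,US,p0,zf=None):
    def r(p):
        p=np.array(p); 
        if zf is not None:p=np.r_[p[:3],zf]
        return np.r_[(proj(ct,loc(p,LT))-UT).ravel(),(proj(cs,loc(p,LS))-US).ravel()]
    s=least_squares(r,p0,loss='soft_l1');return s.x,r(s.x).reshape(-1,2)
a=fit([C(*t[:3]) for t in top],T([t[3:] for t in top]),[C(*t[:3]) for t in sc],S([t[3:] for t in sc]),[.5,.1,.13,.02])
print("jig",a[0].round(4));print(a[1].round(1).tolist())
print({k:loc(a[0],[0,Y[k],0]).round(4).tolist() for k in Y})
b=.018
LT=[(.038,b,b),(.038,-b,b),(-.038,-b,b),(-.038,b,b),(.124,0,0),(-.124,0,0)]
UT=T([(697,200),(740,198),(743,288),(702,288),(713,104),(725,385)])
LS=[(-.038,b,b),(.038,b,b),(.038,-b,b),(-.038,-b,b),(-.124,0,0)]
US=S([(424,438),(500,393),(530,415),(452,470),(352,543)])
e=fit(LT,UT,LS,US,[.4,-.3,0],.018);print("axle",e[0].round(4));print(e[1].round(1).tolist())
E
```

```text
jig [0.5558 0.1289 0.1381 0.0154]
[[0.3, 0.5], [-1.1, 0.6], [-0.7, -0.3], [0.5, -0.4], [0.0, 0.8], [-1.2, 0.5], [-0.6, -0.1], [0.8, 0.2], [-0.7, 0.1], [-0.4, -0.8], [0.8, -0.8], [0.5, 0.6], [-0.5, 0.6], [0.5, 0.0], [0.9, -0.4], [2.4, 0.1], [-0.3, -0.1], [0.5, -0.5], [-0.8, 1.4], [0.7, -0.4], [-0.5, -0.1], [0.9, -0.0], [-0.4, 1.0], [0.6, -0.5], [-0.4, -1.1]]
{4: [[0.534, 0.2854, 0.0154]], 2: [[0.5464, 0.1963, 0.0154]], 3: [[0.5651, 0.0616, 0.0154]], 1: [[0.5775, -0.0276, 0.0154]]}
axle [ 0.4481 -0.2731  0.0295]
[[0.7, 0.2], [0.2, 0.7], [0.4, -0.1], [0.2, 0.1], [-0.5, 0.3], [-0.8, 0.2], [-0.2, 0.8], [-1.0, -2.0], [1.6, -0.6], [3.0, -0.2], [-0.3, -0.5]]
```

```bash
cat >> h.py <<'E'
from scipy.spatial.transform import Rotation as Ro
def rows(ctrl,*targets):
    o=ctrl.get_obs();p=np.array(o["ee_pos"]);R=Ro.from_euler("xyz",o["eef_rot"])
    print("now",round(o["time_s"],2),p.round(4),np.array(o["eef_rot"]).round(4),"w",round(o["grip_width"],4),"F",np.array(o["force"]).round(1))
    for x,y,z,yaw in targets:
        d=R.inv().apply(np.array([x,y,z])-p)*100
        w=(R.inv()*Ro.from_euler("xyz",[np.pi,0,yaw])).as_rotvec()
        print(d.round(2).tolist(),w.round(3).tolist())
E
python3 - <<'E'
from h import *
from station import ctrl
rows(ctrl,(.5775,-.0276,.18,.138),(.5775,-.0276,.045,.138))
E
```

```text
now 0.2 [0.2291 0.4998 0.2051] [-3.1416e+00  7.0000e-04  1.1410e+00] w 0.0941 F [-0.2 -0.2  0.4]
[-33.43, 53.65, 2.53] [0.0, 0.001, 1.003]
[-33.42, 53.65, 16.03] [0.0, 0.001, 1.003]
```

play_rows --steps '[[[-33.43, 53.65, 2.5, 0, 0.001, 1.003, 1], [-33.43, 53.65, 2.5, 0, 0.001, 1.003, 1], [-33.43, 53.65, 2.5, 0, 0.001, 1.003, 1], [-33.43, 53.65, 2.5, 0, 0.001, 1.003, 1], [-33.43, 53.65, 2.5, 0, 0.001, 1.003, 1], [-33.43, 53.65, 2.5, 0, 0.001, 1.003, 1], [-33.43, 53.65, 2.5, 0, 0.001, 1.003, 1], [-33.43, 53.65, 2.5, 0, 0.001, 1.003, 1], [-33.43, 53.65, 2.5, 0, 0.001, 1.003, 1], [-33.43, 53.65, 2.5, 0, 0.001, 1.003, 1], [-33.43, 53.65, 2.5, 0, 0.001, 1.003, 1], [-33.43, 53.65, 2.5, 0, 0.001, 1.003, 1], [-33.43, 53.65, 2.5, 0, 0.001, 1.003, 1], [-33.43, 53.65, 2.5, 0, 0.001, 1.003, 1], [-33.43, 53.65, 2.5, 0, 0.001, 1.003, 1], [-33.43, 53.65, 2.5, 0, 0.001, 1.003, 1], [-33.43, 53.65, 2.5, 0, 0.001, 1.003, 1], [-33.43, 53.65, 2.5, 0, 0.001, 1.003, 1], [-33.43, 53.65, 2.5, 0, 0.001, 1.003, 1], [-33.43, 53.65, 2.5, 0, 0.001, 1.003, 1]]]' --force 30

```text
time_s: 1.87
ee_pos: [0.5771, -0.0262, 0.1807]
eef_rot: [3.142, -0.001, 0.14]
force: [-0.8, -0.2, 1.2]
grip_width: 0.0942
```

```bash
python3 - <<'E'
from h import *
from station import ctrl
import cv2
rows(ctrl,(.5775,-.0276,.18,.138),(.5775,-.0276,.10,.138),(.5775,-.0276,.045,.138))
s=ctrl.camera("scene");cv2.imwrite("pics/s1.png",cv2.resize(s["frame"][100:260,215:415],None,fx=3.3,fy=3.3,interpolation=cv2.INTER_CUBIC))
E
```

```text
now 1.87 [ 0.5771 -0.0262  0.1807] [ 3.1415e+00 -7.0000e-04  1.3960e-01] w 0.0942 F [-0.8 -0.2  1.2]
[0.02, 0.14, 0.07] [0.0, -0.001, 0.002]
[0.02, 0.14, 8.07] [0.0, -0.001, 0.002]
[0.02, 0.14, 13.57] [0.0, -0.001, 0.002]
```

View pics/s1.png

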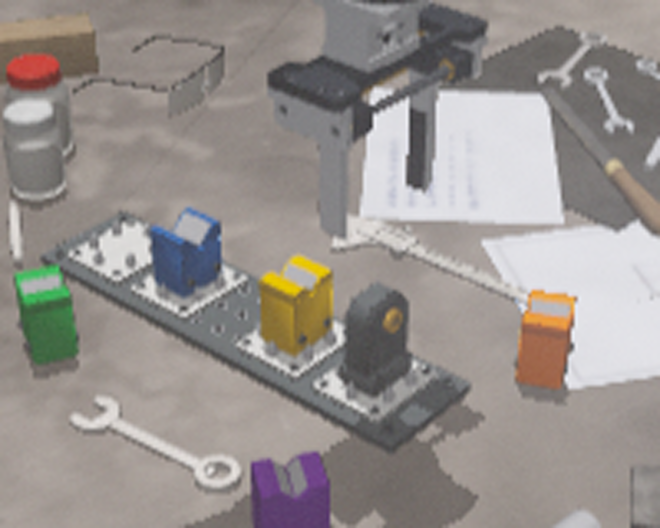

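The jaws straddle the stop, with tips around (335,225) and (420,185) and the stop below at (377,345). I descend and close.

play_rows --steps '[[[0.02, 0.14, 2, 0, 0, 0, 1], [0.02, 0.14, 5, 0, 0, 0, 1], [0.02, 0.14, 8, 0, 0, 0, 1], [0.02, 0.14, 10, 0, 0, 0, 1], [0.02, 0.14, 12, 0, 0, 0, 1], [0.02, 0.14, 13, 0, 0, 0, 1], [0.02, 0.14, 13.5, 0, 0, 0, 1], [0.02, 0.14, 13.5, 0, 0, 0, 1], [0.02, 0.14, 13.5, 0, 0, 0, 0.5], [0.02, 0.14, 13.5, 0, 0, 0, 0.4], [0.02, 0.14, 13.5, 0, 0, 0, 0.3], [0.02, 0.14, 13.5, 0, 0, 0, 0.3], [0.02, 0.14, 13.5, 0, 0, 0, 0.3], [0.02, 0.14, 13.5, 0, 0, 0, 0.3], [0.02, 0.14, 13.5, 0, 0, 0, 0.3], [0.02, 0.14, 13.5, 0, 0, 0, 0.3]]]' --force 30

```text
time_s: 3.25
ee_pos: [0.5776, -0.0277, 0.0459]
eef_rot: [3.141, -0.001, 0.14]
force: [-2.6, -0.7, 2.3]
grip_width: 0.0516
```

play_rows --steps '[[[0, 0, -2, 0, 0, 0, 0.3], [0, 0, -5, 0, 0, 0, 0.3], [0, 0, -8, 0, 0, 0, 0.3], [0, 0, -11, 0, 0, 0, 0.3], [0, -3, -11, 0, 0, 0, 0.3], [0, -6, -11, 0, 0, 0, 0.3], [0, -9, -11, 0, 0, 0, 0.3], [0, -12, -11, 0, 0, 0, 0.3], [0.03, -15, -11, 0, 0, 0, 0.3], [0.03, -18, -11, 0, 0, 0, 0.3], [0.03, -21, -11, 0, 0, 0, 0.3], [0.05, -24, -11, 0, 0, 0, 0.3], [0.06, -27, -11, 0, 0, 0, 0.3], [0.06, -30, -11, 0, 0, -0.002, 0.3], [0.06, -31.6, -11, 0, 0, -0.002, 0.3], [0.06, -31.6, -8, 0, 0, -0.002, 0.3], [0.06, -31.6, -5, 0, 0, -0.002, 0.3], [0.06, -31.6, -3.5, 0, 0, -0.002, 0.3], [0.06, -31.6, -3, 0, 0, -0.002, 0.3], [0.06, -31.6, -3, 0, 0, -0.002, 0.3]]]'

```text
time_s: 4.92
ee_pos: [0.5335, 0.2849, 0.0743]
eef_rot: [3.141, 0.002, 0.142]
force: [0.9, 0.5, -3.2]
grip_width: 0.052
```

```bash
python3 - <<'E'
from h import *
from station import ctrl
import cv2
p=np.array([.5776,-.0277,.0459]);a=.138;d=p+.316*np.array([-np.sin(a),np.cos(a),0])
rows(ctrl,(*d,.138))
s=ctrl.camera("scene");t=ctrl.camera("top")
A=cv2.resize(s["frame"][140:240,215:345],None,fx=6,fy=6,interpolation=cv2.INTER_CUBIC)
cv2.imwrite("pics/s2.png",A)
# predicted clear-space/foot corners for comparison
for z in(.0154,.0454):print(z,((proj(s,loc([.534,.2854,.138,z],[(.026,.02,0),(-.026,.02,0),(-.026,-.02,0),(.026,-.02,0)]))-[215,140]+.5)*6).round().tolist())
E
```

```text
now 4.92 [0.5335 0.2849 0.0743] [3.1406e+00 2.2000e-03 1.4160e-01] w 0.052 F [ 0.9  0.5 -3.2]
[0.07, -0.03, 2.84] [0.001, 0.002, 0.004]
0.0154 [[238.0, 180.0], [166.0, 219.0], [216.0, 245.0], [288.0, 205.0]]
0.0454 [[233.0, 132.0], [160.0, 171.0], [211.0, 197.0], [284.0, 157.0]]
```

View pics/s2.png

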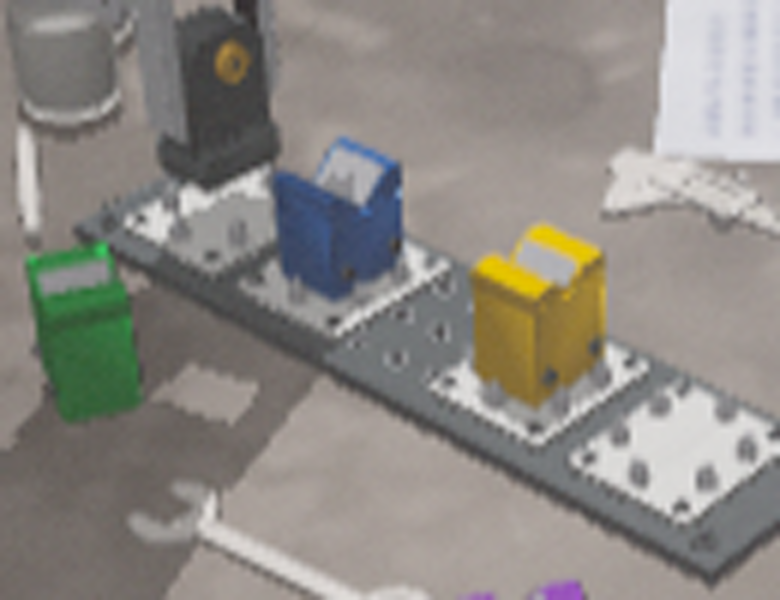

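The stop hangs over seat 4, with its near foot corner at about (208,188), as predicted. I lower it slowly.

play_rows --steps '[[[0.07, -0.03, 0.3, 0.001, 0.002, 0.004, 0.3], [0.07, -0.03, 0.8, 0.001, 0.002, 0.004, 0.3], [0.07, -0.03, 1.2, 0.001, 0.002, 0.004, 0.3], [0.07, -0.03, 1.5, 0.001, 0.002, 0.004, 0.3], [0.07, -0.03, 1.8, 0.001, 0.002, 0.004, 0.3], [0.07, -0.03, 2.1, 0.001, 0.002, 0.004, 0.3], [0.07, -0.03, 2.35, 0.001, 0.002, 0.004, 0.3], [0.07, -0.03, 2.5, 0.001, 0.002, 0.004, 0.3], [0.07, -0.03, 2.6, 0.001, 0.002, 0.004, 0.3], [0.07, -0.03, 2.65, 0.001, 0.002, 0.004, 0.3], [0.07, -0.03, 2.7, 0.001, 0.002, 0.004, 0.3], [0.07, -0.03, 2.7, 0.001, 0.002, 0.004, 0.3]]]'

```text
time_s: 6.02
ee_pos: [0.5354, 0.2858, 0.0499]
eef_rot: [-3.14, -0.004, 0.137]
force: [0.5, -0.0, -2.7]
grip_width: 0.052
```

play_rows --steps '[[[-0.1, 0, 0.2, 0, 0, 0, 0.3], [-0.1, 0, 0.2, 0, 0, 0, 0.3], [-0.1, 0, 0.2, 0, 0, 0, 0.3], [-0.1, 0, 0.2, 0, 0, 0, 0.3]]]'

```text
time_s: 6.35
ee_pos: [0.5344, 0.2857, 0.0479]
eef_rot: [-3.14, -0.004, 0.137]
force: [0.3, 1.3, -4.4]
grip_width: 0.0516
```

```bash
python3 - <<'E'
from h import *
from station import ctrl
rows(ctrl,(.5341,.2852,.0459,.138))
E
```

```text
now 6.35 [0.5344 0.2857 0.0479] [-3.1403 -0.0039  0.1375] w 0.0516 F [ 0.3  1.3 -4.4]
[-0.04, 0.04, 0.2] [-0.001, -0.004, -0.001]
```

play_rows --steps '[[[-0.04, 0.04, 0.1, -0.001, -0.004, 0, 0.3], [-0.04, 0.04, 0.2, -0.001, -0.004, 0, 0.3], [-0.04, 0.04, 0.25, -0.001, -0.004, 0, 0.3], [-0.04, 0.04, 0.25, -0.001, -0.004, 0, 0.3], [-0.04, 0.04, 0.25, -0.001, -0.004, 0, 0.3], [-0.04, 0.04, 0.25, -0.001, -0.004, 0, 0.3]]]'

```text
time_s: 6.85
ee_pos: [0.5342, 0.2853, 0.0459]
eef_rot: [-3.141, -0.0, 0.138]
force: [-4.6, -2.0, 5.1]
grip_width: 0.0519
```

The height matches the pick height and there is contact force, so the stop is seated. I release it, then slide along the row with open jaws to the blue block.

play_rows --steps '[[[0, 0, 0, 0, 0, 0, 1], [0, 0, 0, 0, 0, 0, 1], [0, 0, 0, 0, 0, 0, 1], [0, 0, 0, 0, 0, 0, 1], [0, 0, 0, 0, 0, 0, 1], [0, 0, 0, 0, 0, 0, 1], [0, 0.5, 0, 0, 0, 0, 1], [0, 2, 0, 0, 0, 0, 1], [0, 4, 0, 0, 0, 0, 1], [0, 6, 0, 0, 0, 0, 1], [0, 8, 0, 0, 0, 0, 1], [0, 9, 0, 0, 0, 0, 1], [0, 9, 0, 0, 0, 0, 1], [0, 9, 0, 0, 0, 0, 1], [0, 9, 0, 0, 0, 0, 0.5], [0, 9, 0, 0, 0, 0, 0.4], [0, 9, 0, 0, 0, 0, 0.3], [0, 9, 0, 0, 0, 0, 0.3], [0, 9, 0, 0, 0, 0, 0.3], [0, 9, 0, 0, 0, 0, 0.3]]]'

```text
time_s: 8.52
ee_pos: [0.5465, 0.1964, 0.0458]
eef_rot: [-3.141, -0.0, 0.138]
force: [-0.2, 0.5, 0.2]
grip_width: 0.0577
```

play_rows --steps '[[[0, 0, 0, 0, 0, 0, 0.3], [0, 0, 0, 0, 0, 0, 0.3], [0, 0, 0, 0, 0, 0, 0.3], [0, 0, 0, 0, 0, 0, 0.3]]]'

```text
time_s: 8.85
ee_pos: [0.5463, 0.1964, 0.0458]
eef_rot: [-3.141, 0.0, 0.138]
force: [-2.9, 0.5, 1.6]
grip_width: 0.0517
```

```bash
python3 - <<'E'
from h import *
from station import ctrl
import cv2
rows(ctrl,(.5464,.1963,.0459,.138))
s=ctrl.camera("scene")
cv2.imwrite("pics/s3.png",cv2.resize(s["frame"][120:250,215:365],None,fx=5,fy=4.6,interpolation=cv2.INTER_CUBIC))
E
```

```text
now 8.85 [0.5463 0.1964 0.0458] [-3.1412e+00  1.0000e-04  1.3780e-01] w 0.0517 F [-2.9  0.5  1.6]
[0.01, 0.01, -0.01] [-0.0, 0.0, -0.0]
```

View pics/s3.png

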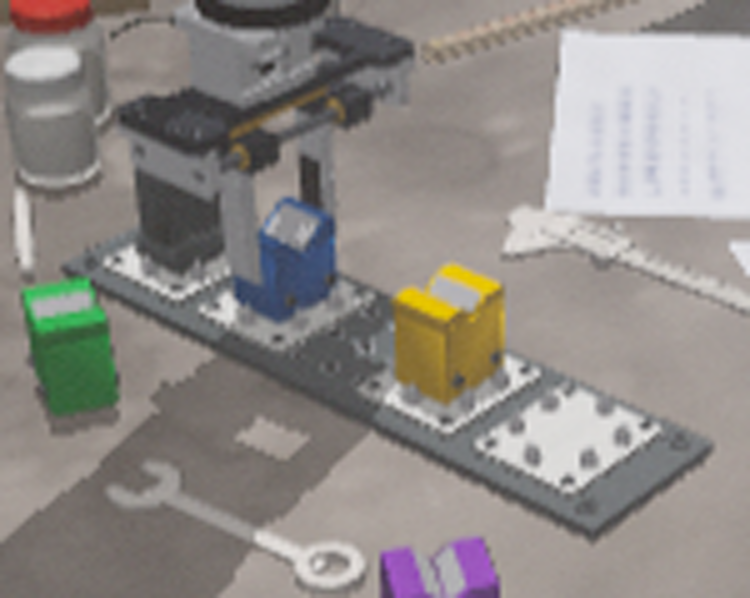

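The stop stands upright on seat 4 at (180,225), and blue is gripped at (285,265). Next I carry blue to the free seat 1 for the swap.

play_rows --steps '[[[0, 0, -2, 0, 0, 0, 0.3], [0, 0, -5, 0, 0, 0, 0.3], [0, 0, -8, 0, 0, 0, 0.3], [0, 0, -10, 0, 0, 0, 0.3], [0, 3, -10, 0, 0, 0, 0.3], [0, 6, -10, 0, 0, 0, 0.3], [0, 9, -10, 0, 0, 0, 0.3], [0, 12, -10, 0, 0, 0, 0.3], [0, 15, -10, 0, 0, 0, 0.3], [0, 18, -10, 0, 0, 0, 0.3], [0, 21, -10, 0, 0, 0, 0.3], [0, 22.6, -10, 0, 0, 0, 0.3], [0, 22.6, -10, 0, 0, 0, 0.3], [0, 22.6, -7, 0, 0, 0, 0.3], [0, 22.6, -4, 0, 0, 0, 0.3], [0, 22.6, -2.5, 0, 0, 0, 0.3], [0, 22.6, -2, 0, 0, 0, 0.3], [0, 22.6, -2, 0, 0, 0, 0.3], [0, 22.6, -2, 0, 0, 0, 0.3]]]'

```text
time_s: 10.48
ee_pos: [0.5778, -0.0271, 0.0665]
eef_rot: [-3.141, -0.001, 0.138]
force: [-0.1, 0.9, -3.8]
grip_width: 0.0514
```

```bash
python3 - <<'E'
from h import *
from station import ctrl
a=.138;d=np.array([.5463,.1964,.0458])-.226*np.array([-np.sin(a),np.cos(a),0])
print(d);rows(ctrl,(*d,.138))
E
```

```text
[ 0.5773891  -0.02745144  0.0458    ]
now 10.48 [ 0.5778 -0.0271  0.0665] [-3.1414e+00 -7.0000e-04  1.3830e-01] w 0.0514 F [-0.1  0.9 -3.8]
[-0.05, 0.03, 2.07] [-0.0, -0.001, 0.0]
```

play_rows --steps '[[[-0.03, 0.03, 0.4, 0, -0.001, 0, 0.3], [-0.03, 0.03, 0.8, 0, -0.001, 0, 0.3], [-0.03, 0.03, 1.2, 0, -0.001, 0, 0.3], [-0.03, 0.03, 1.5, 0, -0.001, 0, 0.3], [-0.03, 0.03, 1.8, 0, -0.001, 0, 0.3], [-0.03, 0.03, 2.0, 0, -0.001, 0, 0.3], [-0.03, 0.03, 2.1, 0, -0.001, 0, 0.3], [-0.03, 0.03, 2.1, 0, -0.001, 0, 0.3], [-0.03, 0.03, 2.1, 0, -0.001, 0, 0.3], [-0.03, 0.03, 2.1, 0, -0.001, 0, 0.3], [-0.03, 0.03, 2.1, 0, -0.001, 0, 0.3]]]'

```text
time_s: 11.4
ee_pos: [0.5775, -0.0275, 0.0458]
eef_rot: [-3.141, 0.0, 0.138]
force: [-4.3, 0.9, 4.1]
grip_width: 0.0521
```

Blue is seated on seat 1. I release it and slide back 90 mm to grip yellow.

play_rows --steps '[[[0, 0, 0, 0, 0, 0, 1], [0, 0, 0, 0, 0, 0, 1], [0, 0, 0, 0, 0, 0, 1], [0, 0, 0, 0, 0, 0, 1], [0, 0, 0, 0, 0, 0, 1], [0, 0, 0, 0, 0, 0, 1], [0, -0.5, 0, 0, 0, 0, 1], [0, -2, 0, 0, 0, 0, 1], [0, -4, 0, 0, 0, 0, 1], [0, -6, 0, 0, 0, 0, 1], [0, -8, 0, 0, 0, 0, 1], [0, -9, 0, 0, 0, 0, 1], [0, -9, 0, 0, 0, 0, 1], [0, -9, 0, 0, 0, 0, 1], [0, -9, 0, 0, 0, 0, 0.5], [0, -9, 0, 0, 0, 0, 0.4], [0, -9, 0, 0, 0, 0, 0.3], [0, -9, 0, 0, 0, 0, 0.3], [0, -9, 0, 0, 0, 0, 0.3], [0, -9, 0, 0, 0, 0, 0.3]]]'

```text
time_s: 13.07
ee_pos: [0.5652, 0.0614, 0.0458]
eef_rot: [-3.141, 0.0, 0.138]
force: [-0.1, -0.3, -0.2]
grip_width: 0.0573
```

play_rows --steps '[[[0, 0, 0, 0, 0, 0, 0.3], [0, 0, 0, 0, 0, 0, 0.3], [0, 0, 0, 0, 0, 0, 0.3], [0, 0, 0, 0, 0, 0, 0.3]]]'

```text
time_s: 13.4
ee_pos: [0.565, 0.0614, 0.0458]
eef_rot: [-3.141, 0.001, 0.138]
force: [-1.8, -0.5, 2.0]
grip_width: 0.052
```

play_rows --steps '[[[0, 0, -1, 0, 0, 0, 0.3], [0, 0, -3, 0, 0, 0, 0.3], [0, 0, -4.5, 0, 0, 0, 0.3], [0, -2, -5, 0, 0, 0, 0.3], [0, -5, -5, 0, 0, 0, 0.3], [0, -8, -5, 0, 0, 0, 0.3], [0, -11, -5, 0, 0, 0, 0.3], [0, -13, -5, 0, 0, 0, 0.3], [0, -13.6, -5, 0, 0, 0, 0.3], [0, -13.6, -4, 0, 0, 0, 0.3], [0, -13.6, -2.5, 0, 0, 0, 0.3], [0, -13.6, -2, 0, 0, 0, 0.3], [0, -13.6, -2, 0, 0, 0, 0.3], [0, -13.6, -2, 0, 0, 0, 0.3]]]'

```text
time_s: 14.57
ee_pos: [0.5465, 0.1952, 0.0657]
eef_rot: [3.142, 0.001, 0.137]
force: [0.2, -0.3, -4.9]
grip_width: 0.0515
```

```bash
python3 - <<'E'
from h import *
from station import ctrl
import cv2
rows(ctrl,(.5463,.1964,.0458,.138))
s=ctrl.camera("scene")
cv2.imwrite("pics/s4.png",cv2.resize(s["frame"][120:250,215:365],None,fx=5,fy=4.6,interpolation=cv2.INTER_CUBIC))
E
```

```text
now 14.57 [0.5465 0.1952 0.0657] [3.1415e+00 1.3000e-03 1.3700e-01] w 0.0515 F [ 0.2 -0.3 -4.9]
[0.0, -0.12, 1.99] [0.0, 0.001, -0.001]
```

View pics/s4.png

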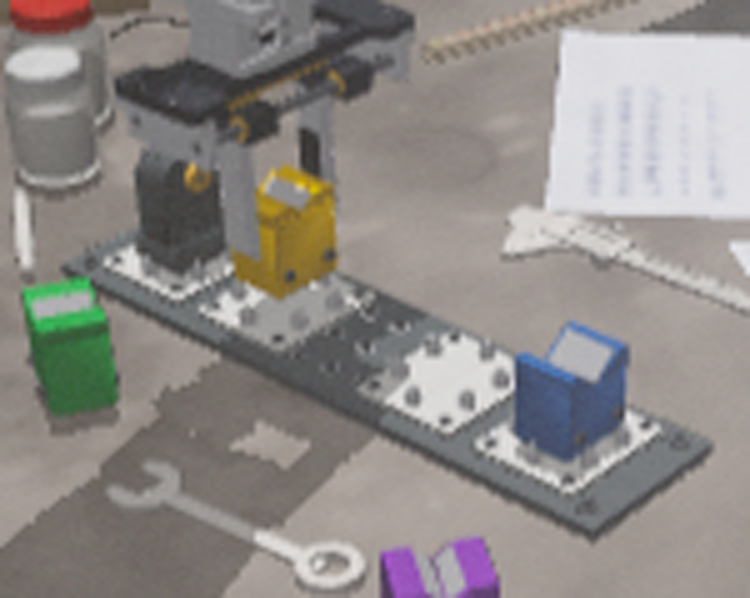

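Blue is seated on seat 1 at (575,400), and yellow hangs over seat 2 at (290,240). I lower yellow.

play_rows --steps '[[[0, -0.09, 0.2, 0, 0.001, -0.001, 0.3], [0, -0.09, 0.8, 0, 0.001, -0.001, 0.3], [0, -0.09, 1.2, 0, 0.001, -0.001, 0.3], [0, -0.09, 1.5, 0, 0.001, -0.001, 0.3], [0, -0.09, 1.8, 0, 0.001, -0.001, 0.3], [0, -0.09, 2.0, 0, 0.001, -0.001, 0.3], [0, -0.09, 2.03, 0, 0.001, -0.001, 0.3], [0, -0.09, 2.03, 0, 0.001, -0.001, 0.3], [0, -0.09, 2.03, 0, 0.001, -0.001, 0.3], [0, -0.09, 2.03, 0, 0.001, -0.001, 0.3]]]'

```text
time_s: 15.45
ee_pos: [0.5466, 0.1964, 0.0459]
eef_rot: [-3.142, -0.001, 0.138]
force: [0.1, -0.5, -4.6]
grip_width: 0.0516
```

play_rows --steps '[[[-0.02, 0, 0.05, 0, 0, 0, 0.3], [-0.02, 0, 0.05, 0, 0, 0, 0.3], [-0.02, 0, 0.08, 0, 0, 0, 0.3], [-0.02, 0, 0.08, 0, 0, 0, 0.3]]]'

```text
time_s: 15.78
ee_pos: [0.5466, 0.1964, 0.0458]
eef_rot: [-3.141, -0.001, 0.138]
force: [-3.2, -1.5, 4.8]
grip_width: 0.052
```

Yellow is seated on seat 2. I release it and slide to blue on seat 1.

play_rows --steps '[[[0, 0, 0, 0, 0, 0, 1], [0, 0, 0, 0, 0, 0, 1], [0, 0, 0, 0, 0, 0, 1], [0, 0, 0, 0, 0, 0, 1], [0, 0, 0, 0, 0, 0, 1], [0, 0, 0, 0, 0, 0, 1], [0, 0.5, 0, 0, 0, 0, 1], [0, 3, 0, 0, 0, 0, 1], [0, 6, 0, 0, 0, 0, 1], [0, 9, 0, 0, 0, 0, 1], [0, 12, 0, 0, 0, 0, 1], [0, 15, 0, 0, 0, 0, 1], [0, 18, 0, 0, 0, 0, 1], [0, 20, 0, 0, 0, 0, 1], [0, 22, 0, 0, 0, 0, 1], [0, 22.6, 0, 0, 0, 0, 1], [0, 22.6, 0, 0, 0, 0, 1], [0, 22.6, 0, 0, 0, 0, 1]]]'

```text
time_s: 17.28
ee_pos: [0.5776, -0.027, 0.0457]
eef_rot: [-3.141, -0.001, 0.138]
force: [0.0, -0.3, -0.4]
grip_width: 0.0939
```

play_rows --steps '[[[0, 0, 0, 0, 0, 0, 0.5], [0, 0, 0, 0, 0, 0, 0.4], [0, 0, 0, 0, 0, 0, 0.3], [0, 0, 0, 0, 0, 0, 0.3], [0, 0, 0, 0, 0, 0, 0.3], [0, 0, 0, 0, 0, 0, 0.3], [0, 0, 0, 0, 0, 0, 0.3], [0, 0, 0, 0, 0, 0, 0.3], [0, 0, 0, 0, 0, 0, 0.3], [0, 0, 0, 0, 0, 0, 0.3]]]'

```text
time_s: 18.12
ee_pos: [0.5776, -0.027, 0.0457]
eef_rot: [-3.141, -0.001, 0.138]
force: [-0.9, 0.8, -0.0]
grip_width: 0.0514
```

play_rows --steps '[[[0, 0, -1, 0, 0, 0, 0.3], [0, 0, -3, 0, 0, 0, 0.3], [0, 0, -4.5, 0, 0, 0, 0.3], [0, -2, -5, 0, 0, 0, 0.3], [0, -4, -5, 0, 0, 0, 0.3], [0, -6, -5, 0, 0, 0, 0.3], [0, -8, -5, 0, 0, 0, 0.3], [0, -9, -5, 0, 0, 0, 0.3], [0, -9, -5, 0, 0, 0, 0.3], [0, -9, -4, 0, 0, 0, 0.3], [0, -9, -2.5, 0, 0, 0, 0.3], [0, -9, -2, 0, 0, 0, 0.3], [0, -9, -2, 0, 0, 0, 0.3], [0, -9, -2, 0, 0, 0, 0.3]]]'

```text
time_s: 19.28
ee_pos: [0.5652, 0.0615, 0.0655]
eef_rot: [-3.141, -0.0, 0.137]
force: [0.1, 0.2, -4.3]
grip_width: 0.0513
```

```bash
python3 - <<'E'
from h import *
from station import ctrl
rows(ctrl,(.565,.0614,.0458,.138))
E
```

```text
now 19.28 [0.5652 0.0615 0.0655] [-3.1411e+00 -4.0000e-04  1.3700e-01] w 0.0513 F [ 0.1  0.2 -4.3]
[-0.02, 0.01, 1.97] [-0.001, -0.0, -0.001]
```

play_rows --steps '[[[0, -0.05, 0.2, 0, 0, -0.001, 0.3], [0, -0.05, 0.8, 0, 0, -0.001, 0.3], [0, -0.05, 1.2, 0, 0, -0.001, 0.3], [0, -0.05, 1.5, 0, 0, -0.001, 0.3], [0, -0.05, 1.8, 0, 0, -0.001, 0.3], [0, -0.05, 2.0, 0, 0, -0.001, 0.3], [0, -0.05, 2.08, 0, 0, -0.001, 0.3], [0, -0.05, 2.08, 0, 0, -0.001, 0.3], [0, -0.05, 2.08, 0, 0, -0.001, 0.3], [0, -0.05, 2.08, 0, 0, -0.001, 0.3], [0, -0.05, 2.08, 0, 0, -0.001, 0.3]]]'

```text
time_s: 20.2
ee_pos: [0.565, 0.062, 0.0456]
eef_rot: [-3.141, -0.0, 0.138]
force: [-6.9, -0.3, 9.7]
grip_width: 0.0519
```

Blue is seated on seat 3. I release it, rise, and take pictures to check all three blocks and refine the axle pose.

play_rows --steps '[[[0, 0, -0.05, 0, 0, 0, 1], [0, 0, -0.05, 0, 0, 0, 1], [0, 0, -0.05, 0, 0, 0, 1], [0, 0, -0.05, 0, 0, 0, 1], [0, 0, -0.05, 0, 0, 0, 1], [0, 0, -0.05, 0, 0, 0, 1], [0, 0, -2, 0, 0, 0, 1], [0, 0, -5, 0, 0, 0, 1], [0, 0, -8, 0, 0, 0, 1], [0, 0, -12, 0, 0, 0, 1], [0, 0, -16, 0, 0, 0, 1], [0, 4, -18, 0, 0, 0, 1], [0, 8, -18, 0, 0, 0, 1], [0, 12, -18, 0, 0, 0, 1], [0, 12, -18, 0, 0, 0, 1], [0, 12, -18, 0, 0, 0, 1]]]'

```text
time_s: 21.53
ee_pos: [0.5814, -0.0586, 0.2253]
eef_rot: [-3.141, 0.0, 0.135]
force: [-0.1, -0.1, 0.8]
grip_width: 0.0939
```

```bash
python3 - <<'E'
from h import *
from station import ctrl
import cv2
s=ctrl.camera("scene");t=ctrl.camera("top")
cv2.imwrite("pics/s5.png",cv2.resize(s["frame"][140:250,215:365],None,fx=5.2,fy=5.2,interpolation=cv2.INTER_CUBIC))
a=cv2.resize(t["frame"][185:295,390:450],None,fx=5,fy=5,interpolation=cv2.INTER_CUBIC)
b=cv2.resize(s["frame"][250:325,315:405],None,fx=5,fy=5,interpolation=cv2.INTER_CUBIC)
im=np.zeros((550,760,3),np.uint8);im[:550,:300]=a;im[:375,310:]=b
cv2.imwrite("pics/ax.png",im)
rows(ctrl,(.4481,-.2731,.12,.0295+np.pi/2))
E
```

```text
now 21.63 [ 0.5814 -0.0563  0.2254] [-3.1408e+00  1.0000e-04  1.3830e-01] w 0.094 F [0.2 0.5 0.4]
[-16.19, 19.64, 10.53] [-0.001, -0.0, -1.462]
```

View pics/s5.png

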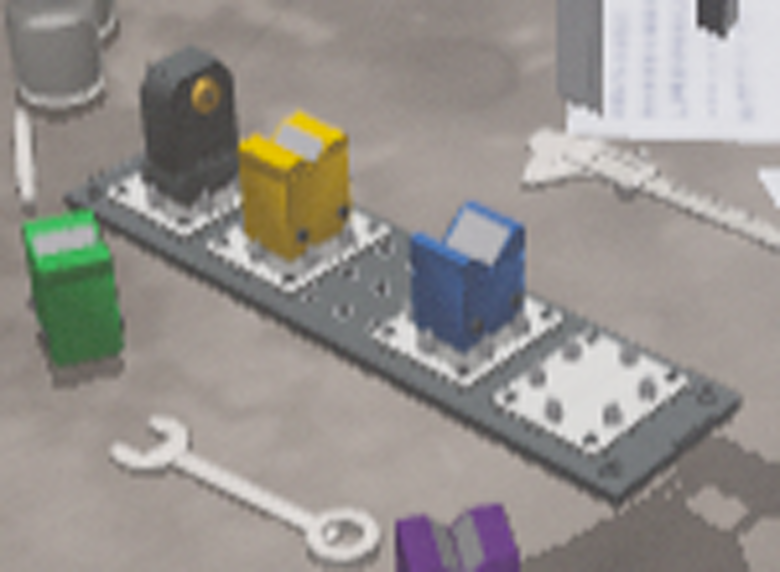

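View pics/ax.png

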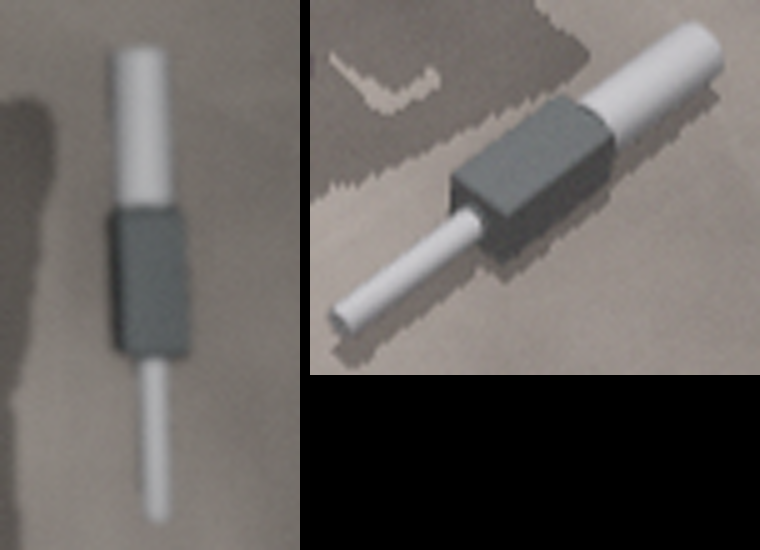

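The stop, yellow and blue stand flat on seats 4, 2 and 3, the caliper is unmoved, and only seat 1 is free. In the axle crop the body corners are top view (121,207),(180,207),(187,355),(128,355) and scene (452,180),(565,97),(614,140),(508,217). I refit.

```bash
python3 - <<'E'
from h import *
from station import ctrl
ct,cs=ctrl.camera("top"),ctrl.camera("scene")
b=.018
T5=lambda u:np.array([390,185])+(np.array(u)+.5)/5-.5
S5=lambda u:np.array([315,250])+(np.array(u)-[310,0]+.5)/5-.5
LT=[(.038,b,b),(.038,-b,b),(-.038,-b,b),(-.038,b,b),(.124,0,0),(-.124,0,0)]
UT=T5([(121,207),(180,207),(187,355),(128,355),(139,48),(157,520)])
LS=[(-.038,b,b),(.038,b,b),(.038,-b,b),(-.038,-b,b),(-.124,0,0)]
US=S5([(452,180),(565,97),(614,140),(508,217),(343,318)])
def r(p):
    p=np.r_[p,.018];return np.r_[(proj(ct,loc(p,LT))-UT).ravel(),(proj(cs,loc(p,LS))-US).ravel()]
s=least_squares(r,[.45,-.27,.03],loss='soft_l1');x=s.x;print(x.round(4),r(x).round(1).tolist())
rows(ctrl,(x[0],x[1],.12,x[2]+np.pi/2),(x[0],x[1],.012,x[2]+np.pi/2))
E
```

```text
[ 0.4474 -0.2745  0.0244] [-0.5, 0.8, 1.5, 0.7, 1.2, 0.3, -0.9, 0.4, 0.2, 0.7, -0.2, -0.1, 0.1, -2.1, -0.1, -1.8, 1.7, -2.2, 0.6, -0.6, -0.2, 0.9]
now 21.73 [ 0.5814 -0.0557  0.2256] [-3.141e+00 -1.000e-04  1.396e-01] w 0.0943 F [-0.1 -0.   0.6]
[-16.32, 19.8, 10.54] [-0.0, -0.001, -1.456]
[-16.32, 19.81, 21.34] [-0.0, -0.001, -1.456]
```

play_rows --steps '[[[-16.3, 19.8, 10.5, 0, 0, -1.456, 1], [-16.3, 19.8, 10.5, 0, 0, -1.456, 1], [-16.3, 19.8, 10.5, 0, 0, -1.456, 1], [-16.3, 19.8, 10.5, 0, 0, -1.456, 1], [-16.3, 19.8, 10.5, 0, 0, -1.456, 1], [-16.3, 19.8, 10.5, 0, 0, -1.456, 1], [-16.3, 19.8, 10.5, 0, 0, -1.456, 1], [-16.3, 19.8, 10.5, 0, 0, -1.456, 1], [-16.3, 19.8, 10.5, 0, 0, -1.456, 1], [-16.3, 19.8, 10.5, 0, 0, -1.456, 1], [-16.3, 19.8, 10.5, 0, 0, -1.456, 1], [-16.3, 19.8, 10.5, 0, 0, -1.456, 1], [-16.3, 19.8, 10.5, 0, 0, -1.456, 1], [-16.3, 19.8, 10.5, 0, 0, -1.456, 1], [-16.3, 19.8, 10.5, 0, 0, -1.456, 1], [-16.3, 19.8, 10.5, 0, 0, -1.456, 1], [-16.3, 19.8, 10.5, 0, 0, -1.456, 1], [-16.3, 19.8, 10.5, 0, 0, -1.456, 1], [-16.3, 19.8, 10.5, 0, 0, -1.456, 1], [-16.3, 19.8, 10.5, 0, 0, -1.456, 1]]]'

```text
time_s: 23.4
ee_pos: [0.4476, -0.2744, 0.1204]
eef_rot: [3.142, -0.001, 1.595]
force: [0.1, -0.7, 0.5]
grip_width: 0.0936
```

```bash
python3 - <<'E'
from h import *
from station import ctrl
import cv2
rows(ctrl,(.4474,-.2745,.06,.0244+np.pi/2),(.4474,-.2745,.005,.0244+np.pi/2))
s=ctrl.camera("scene")
cv2.imwrite("pics/s6.png",cv2.resize(s["frame"][210:330,300:420],None,fx=4.5,fy=4.5,interpolation=cv2.INTER_CUBIC))
E
```

```text
now 23.4 [ 0.4476 -0.2744  0.1204] [ 3.1415e+00 -7.0000e-04  1.5950e+00] w 0.0936 F [ 0.1 -0.7  0.5]
[-0.01, -0.02, 6.04] [0.0, -0.001, -0.0]
[-0.01, -0.02, 11.54] [0.0, -0.001, -0.0]
```

View pics/s6.png

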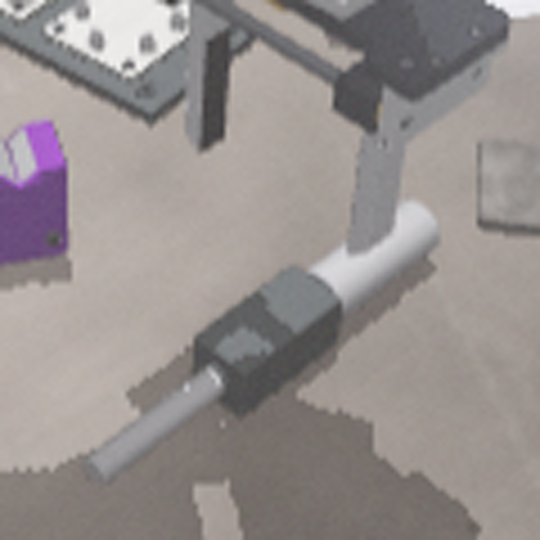

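The open jaws hover over the axle body, with tips at (205,145) and (372,250) and body centre at (268,340) below. I descend and grip.

play_rows --steps '[[[0, 0, 3, 0, 0, 0, 1], [0, 0, 6, 0, 0, 0, 1], [0, 0, 8, 0, 0, 0, 1], [0, 0, 10, 0, 0, 0, 1], [0, 0, 11, 0, 0, 0, 1], [0, 0, 11.5, 0, 0, 0, 1], [0, 0, 11.5, 0, 0, 0, 1], [0, 0, 11.5, 0, 0, 0, 0.5], [0, 0, 11.5, 0, 0, 0, 0.35], [0, 0, 11.5, 0, 0, 0, 0.2], [0, 0, 11.5, 0, 0, 0, 0.1], [0, 0, 11.5, 0, 0, 0, 0.1], [0, 0, 11.5, 0, 0, 0, 0.1], [0, 0, 11.5, 0, 0, 0, 0.1], [0, 0, 11.5, 0, 0, 0, 0.1], [0, 0, 11.5, 0, 0, 0, 0.1], [0, 0, 11.5, 0, 0, 0, 0.1], [0, 0, 11.5, 0, 0, 0, 0.1]]]' --force 40

```text
time_s: 24.95
ee_pos: [0.4476, -0.2742, 0.0054]
eef_rot: [-3.142, -0.001, 1.595]
force: [0.5, 1.7, 1.8]
grip_width: 0.036
```

play_rows --steps '[[[0, 0, -0.5, 0, 0, 0, 0.1], [0, 0, -2, 0, 0, 0, 0.1], [0, 0, -4, 0, 0, 0, 0.1], [0, 0, -7, 0, 0, 0, 0.1], [0, 0, -11, 0, 0, 0, 0.1], [0, 0, -15, 0, 0, 0, 0.1], [0, 0, -18, 0, 0, 0, 0.1], [0, 0, -18, 0, 0, 0, 0.1], [0, 0, -18, 0, 0, 0, 0.1]]]'

```text
time_s: 25.7
ee_pos: [0.4476, -0.2744, 0.1857]
eef_rot: [3.141, 0.0, 1.595]
force: [-0.1, 0.3, -7.9]
grip_width: 0.0362
```

```bash
python3 - <<'E'
from h import *
from station import ctrl
import cv2
m=(np.array([.565,.062])+[.5466,.1964])/2;print(m)
rows(ctrl,(*m,.185,.138),(*m,.0846-.018+.005,.138))
o=ctrl.get_obs();print(o["moment"])
t=ctrl.camera("top")["frame"];s=ctrl.camera("scene")["frame"]
cv2.imwrite("pics/s7.png",np.hstack([cv2.resize(s[140:280,290:430],(390,390)),cv2.resize(t[160:300,350:490],(390,390))]))
E
```

```text
[0.5558 0.1292]
now 25.7 [ 0.4476 -0.2744  0.1857] [3.1406 0.     1.5952] w 0.0362 F [-0.1  0.3 -7.9]
[40.08, 11.81, 0.08] [0.001, -0.001, 1.457]
[40.08, 11.8, 11.42] [0.001, -0.001, 1.457]
[ 0.05979827 -0.05317477 -0.00648376]
```

View pics/s7.png

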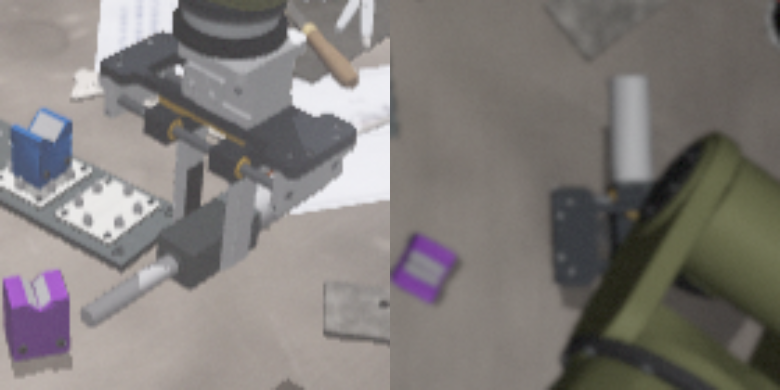

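The axle is gripped level at its body and lifted. I swing it over the rests, with the thick end towards blue.

play_rows --steps '[[[40.1, 11.8, 0, 0, 0, 1.457, 0.1], [40.1, 11.8, 0, 0, 0, 1.457, 0.1], [40.1, 11.8, 0, 0, 0, 1.457, 0.1], [40.1, 11.8, 0, 0, 0, 1.457, 0.1], [40.1, 11.8, 0, 0, 0, 1.457, 0.1], [40.1, 11.8, 0, 0, 0, 1.457, 0.1], [40.1, 11.8, 0, 0, 0, 1.457, 0.1], [40.1, 11.8, 0, 0, 0, 1.457, 0.1], [40.1, 11.8, 0, 0, 0, 1.457, 0.1], [40.1, 11.8, 0, 0, 0, 1.457, 0.1], [40.1, 11.8, 0, 0, 0, 1.457, 0.1], [40.1, 11.8, 0, 0, 0, 1.457, 0.1], [40.1, 11.8, 0, 0, 0, 1.457, 0.1], [40.1, 11.8, 0, 0, 0, 1.457, 0.1], [40.1, 11.8, 0, 0, 0, 1.457, 0.1], [40.1, 11.8, 0, 0, 0, 1.457, 0.1], [40.1, 11.8, 0, 0, 0, 1.457, 0.1], [40.1, 11.8, 0, 0, 0, 1.457, 0.1], [40.1, 11.8, 0, 0, 0, 1.457, 0.1], [40.1, 11.8, 0, 0, 0, 1.457, 0.1]]]'

```text
time_s: 27.47
ee_pos: [0.5549, 0.1298, 0.184]
eef_rot: [-3.138, 0.003, 0.139]
force: [-0.3, 0.0, -7.0]
grip_width: 0.036
```

```bash
python3 - <<'E'
from h import *
from station import ctrl
rows(ctrl,(.5558,.1292,.10,.138),(.5558,.1292,.0716,.138))
E
```

```text
now 27.47 [0.5549 0.1298 0.184 ] [-3.1382e+00  2.6000e-03  1.3850e-01] w 0.036 F [-0.3  0.  -7. ]
[0.1, 0.1, 8.4] [-0.003, 0.003, 0.001]
[0.11, 0.11, 11.24] [-0.003, 0.003, 0.001]
```

Next I lower to about 1 cm above the rests and look.

play_rows --steps '[[[0.1, 0.1, 2, -0.003, 0.003, 0.001, 0.1], [0.1, 0.1, 5, -0.003, 0.003, 0.001, 0.1], [0.1, 0.1, 8, -0.003, 0.003, 0.001, 0.1], [0.1, 0.1, 9.5, -0.003, 0.003, 0.001, 0.1], [0.1, 0.1, 10.2, -0.003, 0.003, 0.001, 0.1], [0.1, 0.1, 10.2, -0.003, 0.003, 0.001, 0.1], [0.1, 0.1, 10.2, -0.003, 0.003, 0.001, 0.1], [0.1, 0.1, 10.2, -0.003, 0.003, 0.001, 0.1]]]'

```text
time_s: 28.13
ee_pos: [0.5565, 0.1294, 0.0836]
eef_rot: [-3.141, -0.003, 0.138]
force: [0.4, -0.9, -6.2]
grip_width: 0.0358
```

```bash
python3 - <<'E'
from h import *
from station import ctrl
import cv2
rows(ctrl,(.5558,.1292,.0716,.138))
s=ctrl.camera("scene")["frame"]
cv2.imwrite("pics/s8.png",cv2.resize(s[120:245,215:365],None,fx=4.8,fy=4.8,interpolation=cv2.INTER_CUBIC))
E
```

```text
now 28.13 [0.5565 0.1294 0.0836] [-3.1411e+00 -2.8000e-03  1.3750e-01] w 0.0358 F [ 0.4 -0.9 -6.2]
[-0.08, 0.01, 1.2] [-0.001, -0.003, -0.0]
```

View pics/s8.png

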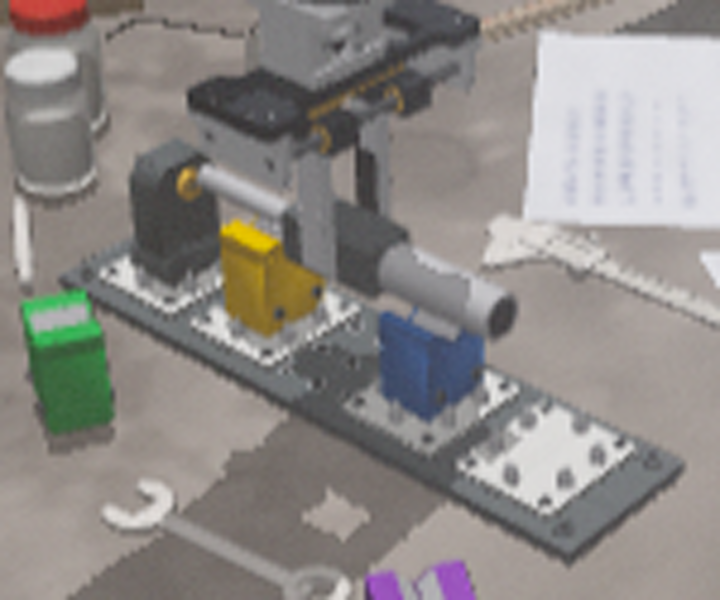

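The thick journal, with its bore end at (500,310), is above blue. The thin one runs above yellow towards the stop, and the body sits between the rests. I lower gently.

play_rows --steps '[[[-0.08, 0.01, 0.2, 0, -0.003, 0, 0.1], [-0.08, 0.01, 0.5, 0, -0.003, 0, 0.1], [-0.08, 0.01, 0.8, 0, -0.003, 0, 0.1], [-0.08, 0.01, 0.95, 0, -0.003, 0, 0.1], [-0.08, 0.01, 1.05, 0, -0.003, 0, 0.1], [-0.08, 0.01, 1.1, 0, -0.003, 0, 0.1], [-0.08, 0.01, 1.15, 0, -0.003, 0, 0.1], [-0.08, 0.01, 1.15, 0, -0.003, 0, 0.1], [-0.08, 0.01, 1.15, 0, -0.003, 0, 0.1]]]'

```text
time_s: 28.93
ee_pos: [0.5559, 0.1292, 0.0723]
eef_rot: [-3.141, -0.0, 0.137]
force: [-0.3, 1.1, -4.2]
grip_width: 0.0359
```

play_rows --steps '[[[0, 0, 0.03, 0, 0, 0, 0.1], [0, 0, 0.06, 0, 0, 0, 0.1], [0, 0, 0.08, 0, 0, 0, 0.1], [0, 0, 0.1, 0, 0, 0, 0.1], [0, 0, 0.1, 0, 0, 0, 0.1]]]'

```text
time_s: 29.35
ee_pos: [0.5561, 0.1293, 0.0721]
eef_rot: [-3.141, -0.001, 0.138]
force: [-4.4, -1.5, 7.7]
grip_width: 0.0359
```

The force has gone from −6 N carried to +8 N, so the rests hold the axle. I open, rise and clear.

play_rows --steps '[[[0, 0, 0, 0, 0, 0, 0.4], [0, 0, 0, 0, 0, 0, 0.5], [0, 0, 0, 0, 0, 0, 0.7], [0, 0, 0, 0, 0, 0, 0.9], [0, 0, 0, 0, 0, 0, 0.9], [0, 0, 0, 0, 0, 0, 0.9], [0, 0, 0, 0, 0, 0, 0.9], [0, 0, 0, 0, 0, 0, 0.9], [0, 0, -1, 0, 0, 0, 0.9], [0, 0, -3, 0, 0, 0, 0.9], [0, 0, -6, 0, 0, 0, 0.9], [0, 0, -10, 0, 0, 0, 0.9], [0, 0, -14, 0, 0, 0, 0.9], [0, 0, -18, 0, 0, 0, 0.9], [-4, 3, -18, 0, 0, 0, 0.9], [-8, 7, -18, 0, 0, 0, 0.9], [-11, 11, -18, 0, 0, 0, 0.9], [-13, 15, -18, 0, 0, 0, 0.9], [-14, 19, -18, 0, 0, 0, 0.9], [-15, 22, -18, 0, 0, 0, 0.9]]]'

```text
time_s: 31.02
ee_pos: [0.4411, -0.0888, 0.253]
eef_rot: [3.141, -0.003, 0.138]
force: [1.1, 0.0, -0.1]
grip_width: 0.0847
```

play_rows --steps '[[[-2, 8, 0, 0, 0, 0, 0.9], [-2, 8, 0, 0, 0, 0, 0.9], [-2, 8, 0, 0, 0, 0, 0.9], [-2, 8, 0, 0, 0, 0, 0.9], [-2, 8, 0, 0, 0, 0, 0.9], [-2, 8, 0, 0, 0, 0, 0.9]]]'

```text
time_s: 31.52
ee_pos: [0.4325, -0.1697, 0.2534]
eef_rot: [3.141, -0.003, 0.14]
force: [-0.3, -0.7, 0.0]
grip_width: 0.0843
```

```bash
python3 - <<'E'
from h import *
from station import ctrl
import cv2
rows(ctrl)
s=ctrl.camera("scene")["frame"];t=ctrl.camera("top")["frame"]
a=cv2.resize(s[140:250,215:365],(780,572)[:2] if 0 else (520,381),interpolation=cv2.INTER_CUBIC)
b=cv2.resize(t[165:275,185:395],(520,272),interpolation=cv2.INTER_CUBIC)
im=np.vstack([a,b])[:653];cv2.imwrite("pics/s9.png",cv2.resize(im,None,fx=.91,fy=.91,interpolation=cv2.INTER_AREA))
E
```

```text
now 31.52 [ 0.4325 -0.1697  0.2534] [ 3.1413 -0.0032  0.1397] w 0.0843 F [-0.3 -0.7  0. ]
```

View pics/s9.png

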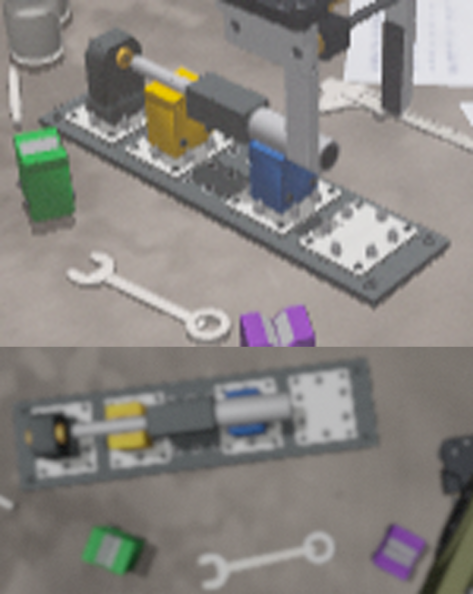

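The axle lies level. The thin journal is in yellow at (178,75) and the thick one in blue at (280,130). The body is between the rests, the stop is on seat 4, seat 1 is empty, and the spanner and caliper are unmoved. I hand in.

```bash
python3 -c "
from station import ctrl
print(ctrl.hand_in(), ctrl.get_obs()['time_s'])"
```

```text
the job is handed in; nothing more can be done
the job is handed in; nothing more can be done
```

The jig is changed over to its mirror image and handed in at about 31.6 s of the 112 s allowed.

- **Blocks:** The end stop went from seat 1 to seat 4. Blue waited on seat 1 while yellow went to seat 2, then blue went to seat 3. Each block was set down within 0.2 mm of its pick-up height, with an upward contact force of 4–10 N. In the pictures all three stand flat.
- **Axle:** It lies level, thick journal in the blue wide vee, thin journal in the yellow narrow vee, and the square body between the rests. As I lowered it, the tool force changed from about −6 N (carried) to +8 N, so the rests took the load.
- **Bystanders:** The spanner and caliper look unmoved, and the green, purple and orange look-alikes were not touched.
- **Last check:** The gripper was open and well clear of the work. No check failed. The final picture was taken once, from two cameras, and the top view is blurred, so it shows fit to a few millimetres only.

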